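# Click the round-window filter into the hair viewer

## Task

The hair viewer needs its polarising filter for the next close-up picture: lift the filter slide with the round window up and off its rack hook, and leave the other slide hanging. Set it in the open end of the viewer's rail, with its bottom edge down on the rail floor, and slide it along under the black hood, without forcing it, until the spring ball clicks into the notch and the round window is in front of the lens. Finish while still gripping it there, held still at the notch for the picture: do not let go.

Things in the scene. Friction and masses are not known exactly. Their poses are not given: they have to be found in the camera images.
- slide_round: Upright aluminium filter slide with one round dark window (26 mm). Plate 96 mm long (its y) x 50 high (z) x 8 thick (x), 56 to 98 g. Origin: middle of the plate's bottom edge; z up, +y towards the end that carries the black grip lug. A slot through the plate (y -5 to +17, z 22 to 42 mm) hangs with its upper edge on a hook.
- slide_slot: The other slide: same size, lug, hanging slot and axes, but its dark window is a low horizontal slot, 28 x 9 mm. Not needed; stays on its hook.
- slide_round_grip (a point): Middle of the round-window slide's ribbed black grip lug, at slide y +36, z 68 mm. The lug is 12 mm thick (slide x) and 24 mm long (y), and stands on the plate's top edge from z 50 to 84 mm. Grip it from above, fingers closing along the slide's x, with 30 N or more.
- slide_round_window (a point): Centre of the round window, at slide y -26, z 22 mm. Straight below it the slide's bottom edge has a notch, 10 mm wide and 6 mm deep; the corner of the bottom edge at the -y end is chamfered, 9 mm long by 6 mm high.
- rack: Fixed rack: grey foot 90 x 170 x 10 mm with two flat-steel hooks, a slide on each; which is where varies. Origin: middle of the foot's underside, z up, -x is the side where the hooks point. Slides hang parallel to the rack's y, near x = -6 mm, lug at the +y end, bottom edge at z = 78 mm. Posts at x = 26 to 30 mm, no higher than the hooks.
- hook_left (a point): Upper face of the hook at rack y = +60 mm, z = 120 mm. A level bar 14 mm wide, 4.5 mm thick, from its post to an upturned lip at rack x = -27 to -31 mm, 7 mm higher than the bar. To take a slide off: raise it 8 to 15 mm (its slot has no more room), draw it 40 mm or more towards the rack's -x, then lift away.
- hook_right (a point): The same point on the other, equal hook, at rack y = -60 mm.
- viewer: Hair viewer, fixed: white camera housing with blank tilted screen (top 117 mm), black lens and hood, aluminium U-shaped filter rail. Origin: base underside below the lens, in the rail's middle plane; z up, +x to the housing, +y along the rail to its open loading end. The hood spans y -28 to +28 mm, 54 mm clear above the rail floor: the plate passes under it, the lug does not.
- rail_loading (a point): Point on the rail floor (viewer y = +86, z = 22 mm) where the slide's origin goes when lowered in, slide axes parallel to the viewer's (window end to the hood). Channel 12 mm wide, y -34 to +136 mm; walls 16 mm high (8 mm under the hood); open above from y 32 mm on, with lips flared to about 30 mm at 24 mm above the floor.
- viewer_lens (a point): Point in the rail's middle plane in front of the lens (viewer y = 0), 22 mm above the rail floor, where the window's centre belongs. From loading, the slide moves 60 mm towards -y; at the notch its origin is at viewer y = +26 mm, z = 22 mm. No end stop there: it can be pushed past the notch.
- detent_ball (a joint): Height (m) of the 16 mm sprung ball in the rail floor, below the lens. 0: fully up, 5 mm proud of the floor; about -0.004: pressed down by the slide's bottom edge; about -0.0017: clicked into the notch. Pushing the slide takes 2 to 4 N as it first rides on to the ball, then about 0 to 1 N; at the notch the ball pulls it forward with about 2 N; about 3 to 6 N push on past the notch.

How it is judged:
By the outcome, as a careful person would: the job done as asked, in the order asked, and still so for the second after the job is handed in, while the arm keeps its last pose, push and grip.
It also fails if it takes over 58 s, if anything falls off the work surface, if the arm or the gripper's body presses on something with over 40 N, if the wrist force passes 120 N, or if a joint passes its speed limit or range.

## Robot

A 7-joint arm with a two-finger parallel gripper is mounted at the origin on a cart in front of the work surface, level with it; the furniture and walls round the work are solid. World frame = base frame: x ahead of the robot, y to its left, z up, the work surface at z = 0. Lengths are in mm, angles in degrees, forces in N, time in s.
With the tool pointing down it reaches from about 400 to 925 mm from the base axis. Payload 4.1 kg.
Tool frame: the origin (TCP) lies between the finger pads; the fingertips stand 14 mm ahead of it and the grasp point (between the pads) lies 5 mm behind it (robot.tip_extent is the distance from the TCP to the fingertips, in mm); x points along the fingers, y is the direction in which the jaws open and shut, and the axes are right-handed (so a half turn about x gives the same grasp; the last joint's range is limited). The gripper opens to 85 mm and grips with 20 to 120 N. Pads are 22 mm wide; open, the fingers measure 114 mm over their backs; the gripper's body (76 mm by 85 mm) begins 54 mm behind the grasp point. The pads swing forward as they close: fully open they stand 13 mm farther back than shut.
Start: joints at [-5.672, 22.827, 2.584, 88.041, -1.071, 69.15, -2.905], TCP at [650.032, 0.031, 245.347] pointing down, gripper open.
Joint ranges: [-161.44, 161.44], [-28.35, 127.94], [-78.24, 83.42], [0, 140.83], [-78.03, 258.03], [13.02, 114.36], [-168.23, 168.23]. Speed limits (degrees/s): [147.25, 147.25, 180, 180, 180, 180, 180].

## Interface

Orientations are given as a 3x3 rotation matrix whose columns are the frame's x, y, z axes.
In Python, from bench import robot gives the robot as it stands. The module is installed in compiled form; this text tells all that it offers.
- The arm moves only by the tool apply_moves, never from a script. Its argument "targets" is a list that holds one entry, the list of rows, each a list of 7 numbers: the shift along the world's x, y, z normalised to -1 to 1, where 1 is 0.025 m, then the turn, a rotation vector about the world's x, y, z normalised to -1 to 1, where 1 is 0.12 rad, then the opening, from 0 (shut) to 1 (fully open). A call has 1 to 12 rows; each row shifts and turns the commanded pose from where the row before left it; what a row does not reach is not made up. A row lasts 1/12 s, in which the tool goes at most 41.7 mm and 7.16 degrees, less where a joint would pass 70% of its speed; a pose out of reach is approached as far as the arm can. A call with a number of a shift or a turn outside -1 to 1 is refused whole. A call with a gripper value outside its range is refused whole. The fingers move at their own pace and stop on an object; "force" is the grip in N (left out, the last holds). Time passes only in rows, so rows that do not move let the fingers close. It gives the time, the measured TCP pose, the force and the opening at its end, in the units of the state.
- robot.get_obs(): the state, without advancing time (a new reading comes with each control period).
- robot.grab_frame(name): name is "scene" or "side" or "wrist"; returns (picture, depth): 420x560x3 uint8, blue, green, red; 420x560 float32, mm along the optical axis (not along the pixel's ray), 0 where there is no reading.
- robot.camera_info(name): a dict with "fx", "fy", "cx", "cy" (pixels), "rvec" (rotation vector, rad) and "tvec" (3), from world to camera coordinates, as OpenCV has them; the wrist camera has in their place "T_tool_cam" (4x4, takes a point from camera to tool coordinates, whose origin is the TCP and whose axes are the tool frame's). Camera axes: x right, y down, z forward; pixel columns grow to the right and rows downward; lengths in mm; the calibration is good to about 2 mm. A picture is of the moment at which its call begins: read the wrist's pose just before it. camera_info takes no time and is no camera call.
- robot.finish_job(): hands the job in, once; it reports no verdict.
The state is a dict: "clock": time; "q": joint angles; "qvel": joint speeds; "tau": joint torques, N m; "tool_pos": TCP position; "orientation": TCP orientation; "contact_force": force on the tool from outside, world axes, zero at the start; "ft_torque": the same for the moment, N m; "width": finger opening in mm.
Only numpy, scipy, OpenCV 4.12 (cv2) and the standard library are available. Lean on these libraries where they do the work, as an engineer would, in place of code of your own. Each camera call takes 0.05 s, during which the arm holds its last target. There are 200 camera calls.

## Working session

There is one attempt and no reset: what is moved stays moved. The work goes in short steps, Python scripts to look and compute and a tool call to move; the robot and the scene stay as the last step left them, time stands still between calls to the robot, and variables do not carry over. Pictures are saved under pics/ and viewed, about 8 in all and at most 12, crops included, and the job is handed in when it is done.

Besides the shell and the picture viewer there is one more tool, called after "Emit:" by a JSON object that holds its "op" and its "data". apply_moves: Moves the arm, as the interface text tells. Scaled input: -1 to 1 covers 0.025 m each way for a shift and 0.12 rad each way for a turn. Its arguments: {"type":"object","properties":{"targets":{"type":"array","items":{"type":"array","items":{"type":"array","items":{"type":"number"}}}},"force":{"type":"number"}},"required":["targets"]}

```bash
mkdir -p pics; cat > h.py <<'E'
import numpy as np, cv2
from bench import robot
def cam(n):
    i=robot.camera_info(n); K=np.array([[i['fx'],0,i['cx']],[0,i['fy'],i['cy']],[0,0,1.]])
    if n=='wrist':
        o=robot.get_obs(); T=np.eye(4); T[:3,:3]=o['orientation']; T[:3,3]=o['tool_pos']
        M=T@np.array(i['T_tool_cam']); return K,M
    T=np.eye(4); T[:3,:3]=cv2.Rodrigues(np.array(i['rvec'],float))[0]; T[:3,3]=np.array(i['tvec']).ravel()
    return K,np.linalg.inv(T)
def grab(n,tag):
    K,M=cam(n); im,d=robot.grab_frame(n); cv2.imwrite(f'pics/{tag}.png',im); np.savez(f'pics/{tag}.npz',im=im,d=d,K=K,M=M); return im,d,K,M
def load(tag):
    z=np.load(f'pics/{tag}.npz'); return z['im'],z['d'],z['K'],z['M']
def cloud(d,K,M):
    v,u=np.mgrid[:d.shape[0],:d.shape[1]]
    P=np.stack([(u-K[0,2])*d/K[0,0],(v-K[1,2])*d/K[1,1],d],-1)@M[:3,:3].T+M[:3,3]
    P[d<=0]=np.nan; return P
def proj(p,K,M):
    q=np.linalg.inv(M); c=q[:3,:3]@np.array(p,float)+q[:3,3]; return (K@c/c[2])[:2]
E
python3 - <<'E'
from h import *
for n in('scene','side','wrist'): im,d,K,M=grab(n,n+'0'); print(n,M.round(2).tolist())
a=[cv2.imread(f'pics/{n}0.png') for n in('scene','side')]
cv2.imwrite('pics/a.png',cv2.resize(np.vstack(a),None,fx=.7,fy=.7))
print(robot.get_obs())
E
```

```text
scene [[-0.77, -0.28, 0.58, 45.13], [-0.64, 0.33, -0.69, 718.46], [0.0, -0.9, -0.44, 489.8], [0.0, 0.0, 0.0, 1.0]]
side [[-0.92, -0.12, 0.38, 183.35], [-0.4, 0.3, -0.87, 889.33], [-0.01, -0.95, -0.32, 415.54], [0.0, 0.0, 0.0, 1.0]]
wrist [[1.0, 0.0, -0.0, 651.89], [0.0, -0.95, -0.32, 81.47], [-0.0, 0.32, -0.95, 374.34], [0.0, 0.0, 0.0, 1.0]]
{'clock': 0.15, 'q': array([-5.67208605, 22.86270115,  2.58034905, 88.09535685, -1.07130558,
       69.14989099, -2.90305491]), 'qvel': array([ 0.07897876, -0.08628411, -0.07439429, -0.20132587,  0.0386451 ,
       -0.0026934 , -0.05765123]), 'tau': array([ 2.78519030e-03, -4.75559378e+01,  1.36737496e+00, -2.54510736e+01,
        1.19318470e-02,  6.58601144e-03, -1.99015865e-06]), 'tool_pos': array([6.49556893e+02, 3.15366253e-02, 2.44513550e+02]), 'orientation': array([[-1.45913195e-03,  9.99998925e-01,  1.45769104e-04],
       [-1.03140766e-04,  1.45618762e-04, -9.99999984e-01],
       [-9.99998930e-01, -1.45914697e-03,  1.02928178e-04]]), 'contact_force': array([-0.85680413, -1.05450274,  0.3897017 ]), 'ft_torque': array([0.02625153, 0.00595078, 0.00416868]), 'width': 85.46971490223585}
```

View pics/scene0.png

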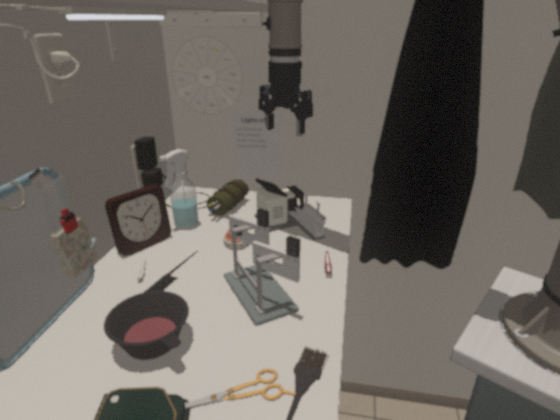

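View pics/side0.png

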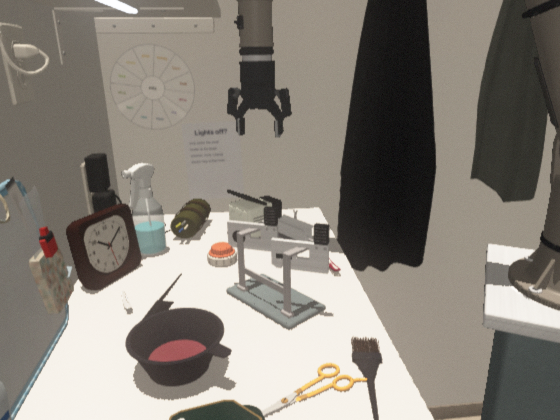

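The scene and side views show the rack's grey foot (scene ~(260,290), side ~(275,295)). Both slides hang with their lugs away from the cameras (side (271,215) and (321,233)). The viewer is behind them, at about scene (285,205).

```bash
python3 - <<'E'
import cv2,numpy as np
s=cv2.imread('pics/side0.png')[170:330,190:370]; c=cv2.imread('pics/scene0.png')[165:325,205:365]
s=cv2.resize(s,(450,400),interpolation=cv2.INTER_CUBIC);c=cv2.resize(c,(350,350),interpolation=cv2.INTER_CUBIC)
w=cv2.imread('pics/wrist0.png')
top=np.zeros((600,800,3),np.uint8); top[:400,:450]=s; top[:350,450:]=c; 
w=cv2.resize(w,(266,200)); top[400:,:266]=w
cv2.imwrite('pics/b.png',top)
E
```

```text
(no output)
```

View pics/b.png

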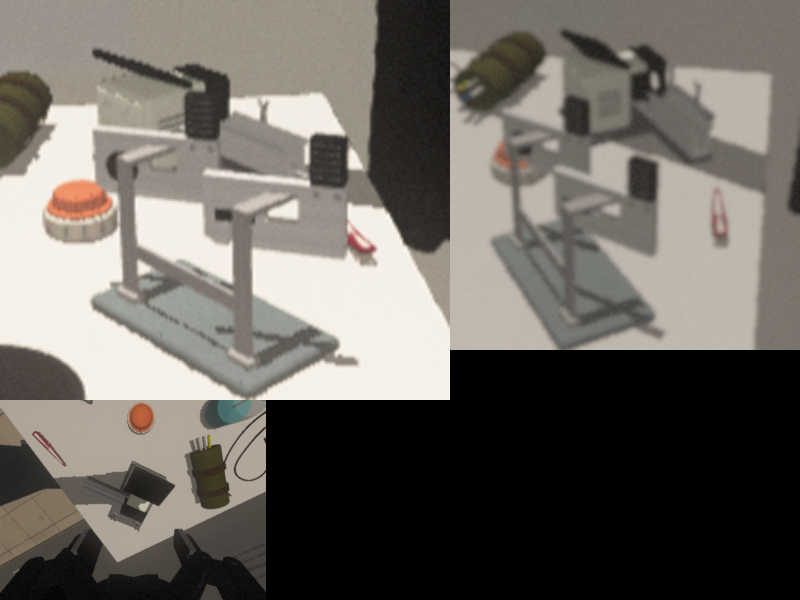

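The round window is on the far slide (side crop (120,165)), and the near slide has the low slot. The viewer sits at the wrist view's lower middle. Next I'll take geometry from the depth images.

```bash
python3 - <<'E'
from h import *
def S(x,y): return int(190+x/2.5),int(170+y/2.5)
def C(x,y): return int(205+(x-450)/2.1875),int(165+y/2.1875)
im,d,K,M=load('side0'); P=cloud(d,K,M)
for n,p in dict(lugA=(200,115),plA=(180,180),lugB=(328,160),plB1=(220,190),plB2=(320,235),foot=(200,320),rim=(140,90)).items():
    u,v=S(*p); print('side',n,u,v,np.nanmedian(P[v-1:v+2,u-1:u+2].reshape(-1,3),0).round(1))
im,d,K,M=load('scene0'); P=cloud(d,K,M)
for n,p in dict(lugA=(575,115),plA=(550,150),lugB=(642,180),plB1=(575,180),plB2=(640,235),foot=(535,270),rail=(680,120),hood=(645,65)).items():
    u,v=C(*p); print('scene',n,u,v,np.nanmedian(P[v-1:v+2,u-1:u+2].reshape(-1,3),0).round(1))
im,d,K,M=load('wrist0'); P=cloud(d,K,M)
# topdown height map of wrist cloud + all, region
allp=[]
for t in('side0','scene0','wrist0'):
    im,d,K,M=load(t);P=cloud(d,K,M); allp.append(np.c_[P.reshape(-1,3),im.reshape(-1,3)][np.isfinite(P).all(-1).ravel()])
allp=np.vstack(allp); 
m=(allp[:,0]>430)&(allp[:,0]<830)&(allp[:,1]>-200)&(allp[:,1]<400)&(allp[:,2]<220)&(allp[:,2]>-10)
A=allp[m]; A=A[A[:,2].argsort()]
# map: image x <- -world y (left = +y), image y <- -world x
T=np.zeros((600,800,3),np.uint8)
pu=((400-A[:,1])*4/3).astype(int); pv=((830-A[:,0])*4/3).astype(int)
ok=(pu<800)&(pv<600)
hm=cv2.applyColorMap((np.clip(A[:,2:3],0,200)*1.27).astype(np.uint8),cv2.COLORMAP_JET)[:,0]
T[pv[ok],pu[ok]]=hm[ok]
cv2.imwrite('pics/top.png',T)
E
```

```text
side lugA 270 216 [510.8 230.5 148.2]
side plA 262 242 [528.9 229.3  95.2]
side lugB 321 234 [400.  274.8 148.2]
side plB1 278 246 [472.  281.6 118.2]
side plB2 318 264 [405.6 272.9  94.9]
side foot 270 298 [495.4 270.2  10. ]
side rim 246 206 [667.5  38.3  86.8]
scene lugA 262 217 [509.6 229.9 150.6]
scene plA 250 233 [547.3 226.5 101.3]
scene lugB 292 247 [400.6 274.1 147.9]
scene plB1 262 247 [464.  279.7 124.8]
scene plB2 291 272 [403.7 272.1  95.5]
scene foot 243 288 [517.2 281.6  12. ]
scene rail 310 219 [572.  -15.6  31.7]
scene hood 294 194 [634.5 -22.9  81. ]
```

View pics/top.png

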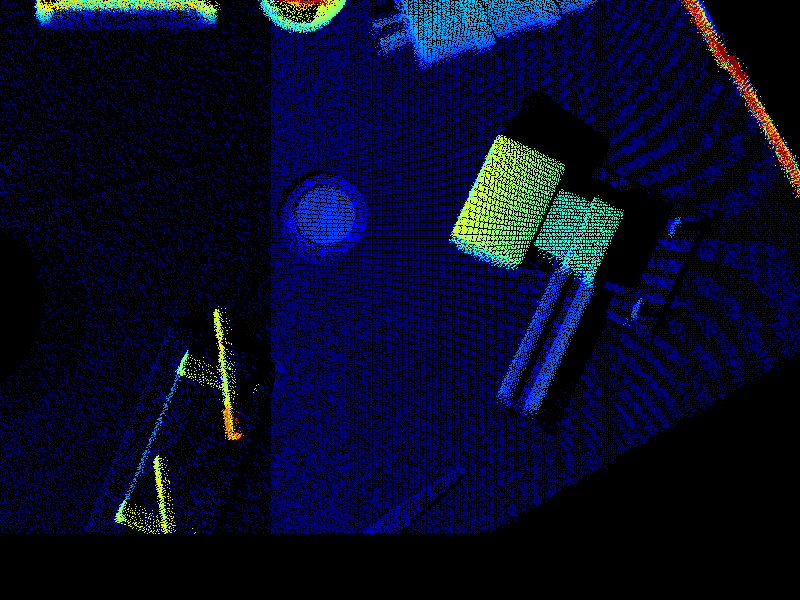

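The top view shows the rack's posts line at (182,365)–(118,515). The slides are yawed about 30° to it: plate A runs (217,310)–(232,430), with its lug at (233,425). The rail runs from (575,270) to the open end at (515,410). I'll move the wrist camera over the rack.

Emit:
{"op": "apply_moves", "data": {"targets": [[[-0.64,0.96,0,0,0,1,0.6],[-0.64,0.96,0,0,0,1,0.6],[-0.64,0.96,0,0,0,1,0.6],[-0.64,0.96,0,0,0,1,0.6],[-0.64,0.96,0,0,0,1,0.6],[-0.64,0.96,0,0,0,1,0.6],[-0.64,0.96,0,0,0,1,0.6],[-0.64,0.96,0,0,0,1,0.6],[-0.64,0.96,0,0,0,1,0.6],[-0.64,0.96,0,0,0,1,0.6],[0,0,0,0,0,0,0.6],[0,0,0,0,0,0,0.6]]]}}

```text
clock: 1.15
tool_pos: [488.8, 241.8, 245.3]
orientation: [[-0.0, 0.359, 0.933], [0.0, 0.933, -0.359], [-1.0, 0.0, -0.0]]
contact_force: [0.5, -0.0, 0.4]
width: 51.5
```

```bash
python3 - <<'E'
from h import *
grab('wrist','w1'); o=robot.get_obs(); print(o['tool_pos'],o['q'].round(1),o['width'],o['clock'])
z=cv2.imread('pics/w1.png'); cv2.imwrite('pics/w1b.png',cv2.resize(z,(784,588)))
E
```

```text
[489.84089007 240.00351294 245.18285915] [-17.   12.7 -15.9 102.1   3.8  65.8  34.7] 51.37560780832674 1.2
```

View pics/w1b.png

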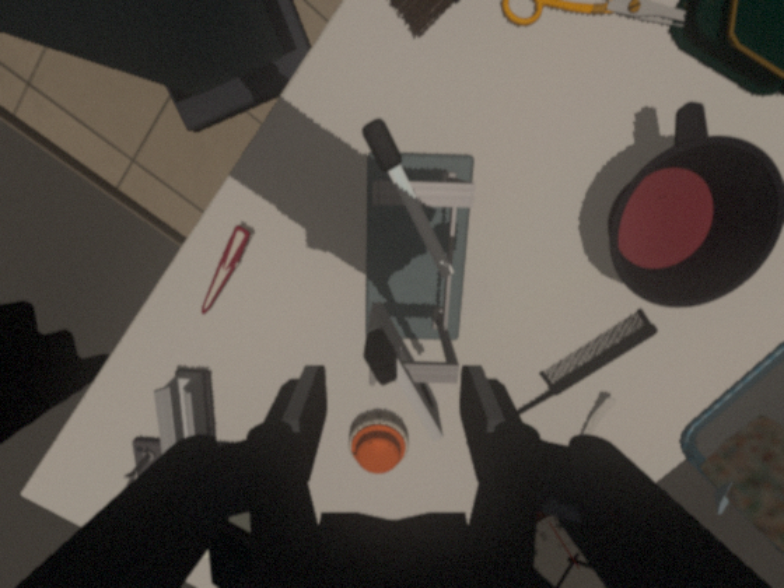

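The wrist view shows the round slide's lug at about (380,355), with its plate running to (440,435) and clearly yawed against the hook bar at (425,370). Next I'll fit the lug, plate, rack and rail.

```bash
cat > fit.py <<'E'
from h import *
def pts(tags):
    out=[]
    for t in tags:
        im,d,K,M=load(t);P=cloud(d,K,M); m=np.isfinite(P).all(-1)
        out.append(np.c_[P[m],im[m]])
    return np.vstack(out)
def box(P,lo,hi): return P[((P[:,:3]>lo)&(P[:,:3]<hi)).all(1)]
def line(Q):
    Q=Q[:,:2].astype(np.float32); vx,vy,x,y=cv2.fitLine(Q,cv2.DIST_HUBER,0,.01,.01).ravel()
    if vx>0: vx,vy=-vx,-vy
    r=(Q-[x,y])@[-vy,vx]; s=(Q-[x,y])@[vx,vy]
    return f'dir {np.degrees(np.arctan2(vy,vx)):.1f} c {x:.1f},{y:.1f} n{len(Q)} perp {np.percentile(r,[2,25,75,98]).round(1)} ends {(np.array([x,y])+np.percentile(s,1)*np.array([vx,vy])).round(1)} {(np.array([x,y])+np.percentile(s,99)*np.array([vx,vy])).round(1)}'
E
python3 - <<'E'
from fit import *
for t in('side0','scene0','w1'):
    P=pts([t]); print(t)
    L=box(P,[485,205,132],[535,255,168]); print(' lug',line(L),'z',np.percentile(L[:,2],[1,50,99]).round(1), 'mean',L[:,:2].mean(0).round(1), L[:,:2].min(0).round(1),L[:,:2].max(0).round(1))
    L=box(L,[0,0,158],[999,999,170]); 
    if len(L): print(' lugtop',line(L),cv2.minAreaRect(L[:,:2].astype(np.float32)))
    A=box(P,[500,205,112],[620,250,130]); print(' platetop',line(A),'z',np.percentile(A[:,2],[1,50,99]).round(1))
    A=box(P,[500,205,84],[620,245,97]); print(' platelow',line(A))
    B=box(P,[400,262,84],[500,292,97]); print(' Blow',line(B)) if len(B)>20 else 0
    F=box(P,[380,180,7],[600,380,13]); print(' foot',cv2.minAreaRect(F[:,:2].astype(np.float32)),len(F))
W=pts(['w1','wrist0','scene0'])
R=box(W,[520,-60,34],[625,30,52]); print('rail walls',line(R),np.percentile(R[:,2],[1,50,90,99]).round(1))
for t in ('wrist0','w1'):
    Q=box(pts([t]),[520,-60,15],[610,30,60]); c=Q[:,:2]-[580,-11]
    if len(Q)<50: continue
    a=np.radians(157); y=np.array([np.cos(a),np.sin(a)]); x=np.array([y[1],-y[0]])
    u=c@x; 
    for lo in range(-24,25,2):
        m=(u>=lo)&(u<lo+2)
        if m.sum()>5: print(t,lo,m.sum(),np.percentile(Q[m,2],[5,50,95]).round(1))
E
```

```text
side0
 lug dir -170.5 c 511.3,229.1 n247 perp [-2.8 -1.2  1.1  7.1] ends [522.6 231. ] [500.1 227.2] z [132.6 148.8 162.7] mean [510.8 228.6] [500.1 217.6] [523.3 233.7]
 lugtop dir -169.8 c 511.9,228.7 n53 perp [-2.4 -1.1  3.2  6.8] ends [522.4 230.5] [500.8 226.7] ((512.0132446289062, 225.8758087158203), (21.4619197845459, 10.10815715789795), 3.6249358654022217)
 platetop dir -173.2 c 547.5,232.1 n496 perp [-14.9  -1.2   1.2   8.5] ends [595.3 237.8] [500.8 226.6] z [112.2 121.9 129.3]
 platelow dir -173.1 c 550.9,232.6 n240 perp [-2.3 -0.8  0.9  2.5] ends [594.9 237.9] [513.6 228.1]
 Blow dir -173.3 c 438.4,277.5 n309 perp [-2.  -0.8  0.7  1.9] ends [485. 283.] [400.6 273. ]
 foot ((492.2585144042969, 263.09857177734375), (90.6905746459961, 172.5738983154297), 67.13050079345703) 2044
scene0
 lug dir -166.6 c 512.6,228.2 n210 perp [-3.1 -1.3  1.8  7.3] ends [525.8 231.3] [501.7 225.6] z [132.3 149.9 164.2] mean [511.9 227.3] [502.1 218.7] [527.1 232.5]
 lugtop dir -165.4 c 513.1,227.2 n56 perp [-3.1 -1.8  2.5  7.8] ends [524.9 230.3] [501.9 224.3] ((514.270751953125, 225.4650421142
[... 1654 characters left out ...]
 [22.6 23.7 24.9]
wrist0 4 46 [38.5 40.1 41.5]
wrist0 6 79 [39.1 41.2 43.2]
wrist0 8 179 [16.  26.5 45.1]
wrist0 10 200 [16.3 26.5 47.1]
wrist0 12 111 [46.  47.7 48.9]
wrist0 14 110 [46.  47.7 49.3]
wrist0 16 21 [46.1 47.2 48.7]
w1 -18 8 [46.3 46.9 47.8]
w1 -16 60 [46.7 48.  49.1]
w1 -14 102 [44.7 47.1 49.1]
w1 -12 111 [42.2 45.  47.7]
w1 -10 127 [24.2 42.6 45.6]
w1 -8 249 [23.4 34.9 42.1]
w1 -6 197 [23.3 30.1 40.2]
w1 -4 47 [19.9 23.9 25.1]
w1 -2 17 [16.5 23.5 25.5]
w1 0 11 [16.7 23.3 24.2]
w1 2 8 [16.6 22.7 24. ]
w1 4 13 [16.8 23.8 40.1]
w1 6 30 [20.5 40.  41.4]
w1 8 58 [15.8 31.  43. ]
w1 10 289 [16.1 26.6 43.8]
w1 12 48 [19.1 43.9 47.9]
w1 14 56 [46.5 48.  49.2]
w1 16 30 [46.3 47.3 49.2]
```

The rack's y axis is at 157.2° and the slides at 187°, so they are yawed 30°. The lug centre is about (517,223), and the rail is near 156°. I'll hover above the lug with the jaws aligned.

Emit:
{"op": "apply_moves", "data": {"targets": [[[0.22,-0.136,-0.48,0,0,0.818,0.6],[0.22,-0.136,-0.48,0,0,0.818,0.6],[0.22,-0.136,-0.48,0,0,0.818,0.6],[0.22,-0.136,-0.48,0,0,0.818,0.6],[0.22,-0.136,-0.48,0,0,0.818,0.6],[0,0,0,0,0,0,0.6],[0,0,0,0,0,0,0.6]]]}}

```text
clock: 1.78
tool_pos: [517.9, 221.1, 184.6]
orientation: [[-0.002, -0.114, 0.994], [-0.001, 0.994, 0.114], [-1.0, -0.001, -0.002]]
contact_force: [-0.5, -0.0, 1.1]
width: 51.5
```

```bash
python3 - <<'E'
from fit import *
grab('wrist','w2');grab('side','s2'); o=robot.get_obs(); print(o['tool_pos'],o['orientation'].round(3).tolist(),o['q'].round(1),o['width'],o['clock'])
P=pts(['w2']); L=box(P,[480,190,155],[550,260,168]); print(len(L),line(L),cv2.minAreaRect(L[:,:2].astype(np.float32)),np.percentile(L[:,2],[5,50,95]))
A=box(P,[500,205,84],[620,245,97]); print(' platelow',line(A))
a=cv2.resize(cv2.imread('pics/w2.png'),(480,360)); b=cv2.resize(cv2.imread('pics/s2.png')[130:330,220:340],(320,533))
o=np.zeros((560,800,3),np.uint8); o[:360,:480]=a;o[:533,480:]=b; cv2.imwrite('pics/c2.png',o)
E
```

```text
[518.00891934 222.76493603 185.96783713] [[0.001, -0.117, 0.993], [0.0, 0.993, 0.117], [-1.0, 0.0, 0.001]] [-12.3  17.8 -18.6 103.6   6.5  59.5  63.3] 51.03874231660282 1.8833
834 dir -173.1 c 515.1,222.9 n834 perp [-5.8 -2.8  2.9  5.7] ends [528.  224.5] [505.2 221.7] ((516.691650390625, 222.9800567626953), (23.809139251708984, 12.168107986450195), 7.6994428634643555) [158.15367152 162.88749868 164.03915752]
 platelow dir 98.3 c 505.3,223.1 n44 perp [-0.4 -0.2  0.1  0.2] ends [506.  218.2] [505.  225.4]
```

View pics/c2.png

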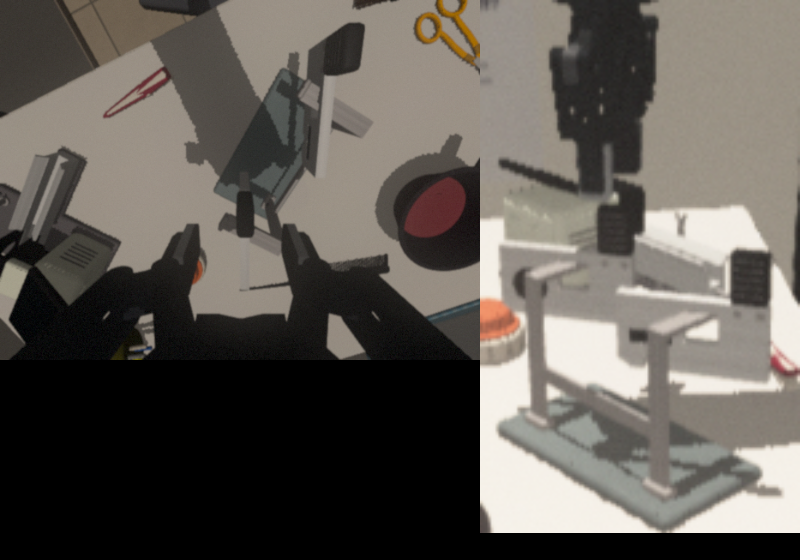

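Lug fit from near: (516.7, 223.0), with the jaws centred on it in the picture (lug at (245,215) between the fingers). I'll descend and grip.

Emit:
{"op": "apply_moves", "data": {"targets": [[[-0.03,0,-0.42,0,0,0,0.6],[0,0,-0.42,0,0,0,0.6],[0,0,-0.42,0,0,0,0.6],[0,0,-0.42,0,0,0,0.4],[0,0,0,0,0,0,0.25],[0,0,0,0,0,0,0.1],[0,0,0,0,0,0,0],[0,0,0,0,0,0,0],[0,0,0,0,0,0,0],[0,0,0,0,0,0,0]]], "force": 60}}

```text
clock: 2.72
tool_pos: [516.4, 223.4, 143.5]
orientation: [[-0.0, -0.12, 0.993], [0.0, 0.993, 0.12], [-1.0, 0.001, -0.0]]
contact_force: [-2.3, 1.8, -1.4]
width: 11.2
```

```bash
python3 - <<'E'
from fit import *
for i in range(2):
    grab('side','s3'); o=robot.get_obs(); print(o['tool_pos'].round(1),o['contact_force'].round(2),o['width'],o['clock'])
P=pts(['s3']); A=box(P,[520,205,84],[620,245,97]); print(line(A)); z=box(P,[555,205,80],[600,245,140]); print(np.percentile(z[:,2],99))
E
```

```text
[516.4 223.3 143.4] [-1.6   1.42 -0.94] 10.99738954134308 2.7667
[516.4 223.4 143.4] [-2.53  1.5  -1.96] 11.117805534653028 2.8167
dir -173.2 c 554.6,232.8 n217 perp [-2.5 -0.9  0.9  2.3] ends [595.6 237.7] [520.9 228.8]
129.80358783936416
```

Gripped at 11 mm. I'll raise it 11.5 mm.

Emit:
{"op": "apply_moves", "data": {"targets": [[[0,0,0.15,0,0,0,0],[0,0,0.16,0,0,0,0],[0,0,0.15,0,0,0,0],[0,0,0,0,0,0,0],[0,0,0,0,0,0,0]]]}}

```text
clock: 3.23
tool_pos: [516.6, 223.4, 155.6]
orientation: [[0.0, -0.12, 0.993], [0.001, 0.993, 0.12], [-1.0, 0.0, 0.0]]
contact_force: [-3.5, 0.9, 0.9]
width: 11.3
```

Emit:
{"op": "apply_moves", "data": {"targets": [[[0,0.105,0,0,0,-0.722,0],[0,0.105,0,0,0,-0.722,0],[0,0.105,0,0,0,-0.722,0],[0.028,0.1,0,0,0,-0.722,0],[0.028,0.1,0,0,0,-0.722,0],[0.028,0.1,0,0,0,-0.722,0],[0,0,0,0,0,0,0],[0,0,0,0,0,0,0]]]}}

```text
clock: 3.9
tool_pos: [520.0, 238.2, 155.2]
orientation: [[0.002, 0.387, 0.922], [0.0, 0.922, -0.387], [-1.0, 0.001, 0.002]]
contact_force: [-0.6, -0.5, -0.8]
width: 11.3
```

```bash
python3 - <<'E'
from fit import *
grab('side','s4');grab('scene','c4');grab('wrist','w4'); o=robot.get_obs(); print(o['tool_pos'].round(1),o['orientation'].round(3).tolist(),o['contact_force'].round(2),o['ft_torque'].round(2),o['width'],o['clock'])
for t in('s4','c4'):
    P=pts([t]); A=box(P,[535,190,95],[620,245,108]); print(line(A)); z=box(P,[560,190,80],[600,245,150]); print(np.percentile(z[:,2],[1,99]))
a=cv2.imread('pics/s4.png')[190:330,210:350]; b=cv2.imread('pics/c4.png')[180:320,210:350]
cv2.imwrite('pics/c4b.png',np.hstack([cv2.resize(a,(400,400)),cv2.resize(b,(400,400))]))
E
```

```text
[519.3 238.  155. ] [[0.001, 0.388, 0.922], [0.0, 0.922, -0.388], [-1.0, 0.0, 0.001]] [ 0.38 -0.26 -0.29] [ 0.01 -0.   -0.03] 11.250211599541762 4.05
dir 157.4 c 560.7,225.3 n90 perp [-1.5 -0.6  0.5  1.4] ends [596.8 210.3] [535.8 235.6]
[ 92.65355555 141.82073645]
dir 157.1 c 569.2,221.7 n46 perp [-0.7 -0.3  0.2  0.6] ends [595.7 210.5] [535.4 236. ]
[ 94.81063545 142.91556854]
```

View pics/c4b.png

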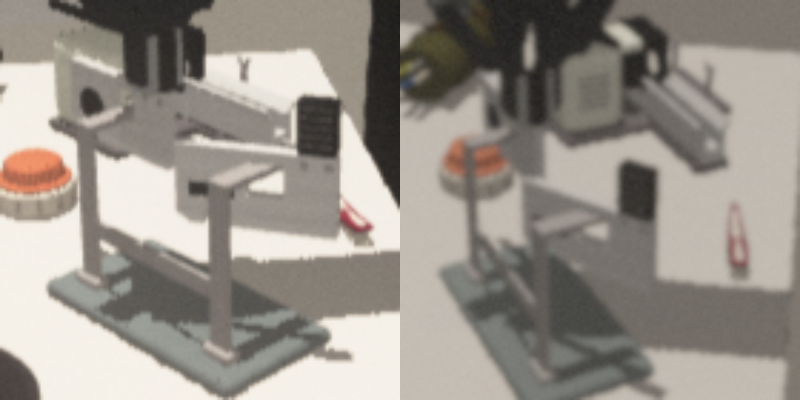

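The slide is now parallel to the rack (157.2°), raised 11.6 mm and free of contact. The window is visible at (92,100) in the left half. I'll draw it off along the rack's -x.

Emit:
{"op": "apply_moves", "data": {"targets": [[[-0.155,-0.368,0,0,0,0,0],[-0.155,-0.368,0,0,0,0,0],[-0.155,-0.368,0,0,0,0,0],[-0.155,-0.368,0,0,0,0,0],[-0.155,-0.368,0,0,0,0,0],[-0.155,-0.368,0,0,0,0,0],[0,0,0,0,0,0,0]]]}}

```text
clock: 4.63
tool_pos: [494.8, 180.1, 154.7]
orientation: [[-0.001, 0.392, 0.92], [-0.002, 0.92, -0.392], [-1.0, -0.002, -0.0]]
contact_force: [-0.4, -0.3, -0.5]
width: 11.4
```

```bash
python3 - <<'E'
from fit import *
grab('side','s5'); grab('wrist','w5');o=robot.get_obs(); print(o['tool_pos'].round(1),o['contact_force'].round(2),o['ft_torque'].round(2),o['width'],o['clock'])
P=pts(['s5']); A=box(P,[500,140,95],[620,215,108]); print(line(A))
# viewer fit: rail from wrist0 & w5
for t in('wrist0','w5','scene0'):
    P=pts([t]); Q=box(P,[480,-80,34],[640,60,60])
    S=box(P,[480,-80,45.0],[612,60,50.5])
    print(t,len(S),line(S) if len(S)>30 else '',cv2.minAreaRect(S[:,:2].astype(np.float32)) if len(S)>5 else '')
    H=box(P,[560,-80,72],[680,40,100]); print('  hood',cv2.minAreaRect(H[:,:2].astype(np.float32)) if len(H)>5 else '',np.percentile(H[:,2],[5,50,95]) if len(H)>5 else '')
    H=box(P,[560,-80,105],[760,90,130]); print('  screen',cv2.minAreaRect(H[:,:2].astype(np.float32)) if len(H)>5 else '')
E
```

```text
[495.7 182.8 155. ] [-0.09  0.29 -1.35] [-0.03  0.03  0.02] 11.152499380832808 4.7333
dir 156.3 c 527.8,169.8 n139 perp [-2.3 -0.5  0.5  1.9] ends [569.2 151.6] [500. 182.]
wrist0 757 dir 152.8 c 572.4,-21.6 n757 perp [-28.  -25.    2.7  36.7] ends [618.4 -45.3] [524.6   3. ] ((578.5174560546875, -18.321617126464844), (59.0321159362793, 123.65174102783203), 44.37809371948242)
  hood ((656.687744140625, -13.648761749267578), (101.20684814453125, 58.89126205444336), 79.57012939453125) [80.41028434 84.1157244  98.52045669]
  screen ((685.31982421875, 27.811416625976562), (35.34023666381836, 83.79051208496094), 65.06451416015625)
w5 393 dir 151.6 c 544.5,-8.7 n393 perp [-27.7 -23.4   1.7   4.5] ends [564.6 -19.6] [522.2   3.4] ((550.124755859375, 1.8539657592773438), (33.453697204589844, 50.01300811767578), 63.882537841796875)
  hood ((632.3463134765625, 13.45488166809082), (6.101449489593506, 1.6865824460983276), 88.7548599243164) [72.11139345 72.71772006 74.89060947]
  screen 
scene0 85 dir 153.8 c 566.2,-18.7 n85 perp [-28.4 -26.4   2.   38.9] ends [616.  -43.2] [521.5   3.3] ((576.6727294921875, -17.62627410888672), (59.49812698364258, 124.20024871826172), 43.88432693481445)
  hood ((652.6141967773438, -10.31760025024414), (106.4827651977539, 56.522132873535156), 81.32389831542969) [74.23556522 83.90711596 96.65420124]
  screen ((681.0360717773438, 31.71010971069336), (33.2827262878418, 82.44192504882812), 66.28829956054688)
```

The slide is off the hook with nothing touching. I'll carry it over to the rail's loading end and look down with the wrist camera.

Emit:
{"op": "apply_moves", "data": {"targets": [[[0,0,0.5,0,0,0,0],[0.21,-0.865,0.225,0,0,0,0],[0.21,-0.865,0.225,0,0,0,0],[0.21,-0.865,0.225,0,0,0,0],[0.21,-0.865,0.225,0,0,0,0],[0.21,-0.865,0,0,0,0,0],[0.21,-0.865,0,0,0,0,0],[0.21,-0.865,0,0,0,0,0],[0.21,-0.865,0,0,0,0,0],[0,0,0,0,0,0,0],[0,0,0,0,0,0,0]]]}}

```text
clock: 5.65
tool_pos: [538.2, 9.5, 189.8]
orientation: [[0.0, 0.391, 0.92], [0.0, 0.92, -0.391], [-1.0, 0.0, 0.0]]
contact_force: [-1.1, 0.4, -0.4]
width: 10.8
```

```bash
cat > rail.py <<'E'
from fit import *
from scipy.optimize import least_squares
def railfit(t,c0=(570,-7),a0=155.):
    P=pts([t])[:,:3]; 
    def fr(P,a,off):
        a=np.radians(a); y=np.array([np.cos(a),np.sin(a)]); x=np.array([y[1],-y[0]]); c=P[:,:2]-c0
        return c@x-off, c@y
    u,v=fr(P,a0,0); z=P[:,2]; Q=P[(abs(u)<20)&(v>-45)&(v<48)&(z>39)&(z<49)]
    def res(p):
        u,v=fr(Q,p[0],p[1]); return abs(u)-(6+(Q[:,2]-p[2]-38)*9/8)
    best=None
    for o in(-4,0,4):
        r=least_squares(res,[a0,o,1],loss='soft_l1',f_scale=.7)
        if best is None or r.cost<best.cost: best=r
    a,o,zb=best.x; u,v=fr(P,a,o)
    S=(abs(u)<20)&(z>42)&(z<52)&(v>0)&(v<80)
    end=np.percentile(v[S],99.5); end2=[np.percentile(v[S&(s*u>0)],99.5) if (S&(s*u>0)).sum()>5 else None for s in(-1,1)]
    fl=np.median(z[(abs(u)<3)&(abs(v)<45)&(z<30)&(z>15)]) if ((abs(u)<3)&(abs(v)<45)&(z<30)&(z>15)).any() else None
    ar=np.radians(a); y=np.array([np.cos(ar),np.sin(ar)]); x=np.array([y[1],-y[0]])
    load=np.array(c0)+o*x+y*(end-50)
    print(t,'n',len(Q),'ang %.2f off %.2f zb %.2f cost %.3f'%(a,o,zb,best.cost/len(Q)),'end',end,end2,'floor',fl,'loading',load.round(1),'lug',(load+36*y).round(1))
    return a,load
E
python3 - <<'E'
from rail import *
grab('wrist','w6'); o=robot.get_obs(); print(o['tool_pos'].round(1),o['orientation'].round(3).tolist(),o['width'],o['clock'],o['q'].round(0))
grab('scene','c6');grab('side','s6')
for t in('wrist0','scene0','w6'): railfit(t)
for t in('c6','s6','w6'):
    P=pts([t]); A=box(P,[545,-60,130],[640,25,165]); print(t,line(A) if len(A)>20 else len(A))
cv2.imwrite('pics/c6b.png',np.hstack([cv2.resize(cv2.imread('pics/w6.png'),(400,300)),cv2.resize(cv2.imread('pics/s6.png')[120:285,190:410],(400,300))]))
E
```

```text
[537.9  11.  189.8] [[0.0, 0.389, 0.921], [0.001, 0.921, -0.389], [-1.0, 0.001, -0.0]] 10.934961970781675 5.7 [ -0.  14.  -7. 107.   2.  59.  60.]
wrist0 n 1380 ang 155.04 off -0.68 zb 1.96 cost 0.392 end 45.585034096140575 [np.float64(45.566099084055594), np.float64(45.58053122477529)] floor 23.6230765432976 loading [573.7  -9.5] lug [541.1   5.7]
scene0 n 156 ang 155.07 off 0.69 zb 1.18 cost 0.741 end 48.81602469410432 [np.float64(48.50455653023615), np.float64(48.65808917618609)] floor 22.763099113555768 loading [571.4  -6.9] lug [538.7   8.3]
w6 n 1257 ang 154.96 off -0.40 zb 1.95 cost 0.392 end 45.933559107380624 [np.float64(45.92571365991892), np.float64(45.933477021053626)] floor 23.543689590413294 loading [573.5  -9.1] lug [540.9   6.2]
c6 dir 157.2 c 581.5,-3.0 n220 perp [-1.9 -0.7  0.7  6.8] ends [616.1 -17.5] [545.4  12.1]
s6 dir 157.0 c 580.5,-2.3 n307 perp [-2.4 -0.9  0.8  5.2] ends [613.  -16.1] [545.6  12.5]
w6 0
```

View pics/c6b.png

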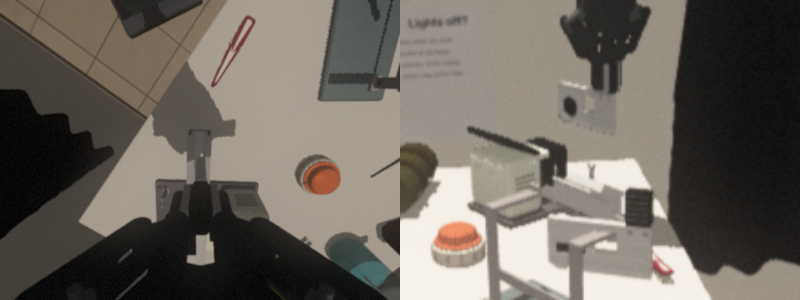

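The wrist fits at two yaws agree: rail at 155.0°, loading lug target (540.9, 6.2). The picture shows the slide held square above the rail, with its window at (570,105) in the right half. I'll align it and go down to just above the flared lips.

Emit:
{"op": "apply_moves", "data": {"targets": [[[0.066,-0.08,0,0,0,-0.15,0],[0.066,-0.08,0,0,0,-0.155,0],[0,0,-0.5,0,0,0,0],[0,0,-0.5,0,0,0,0],[0,0,-0.5,0,0,0,0],[0,0,-0.5,0,0,0,0],[0,0,-0.5,0,0,0,0],[0,0,-0.5,0,0,0,0],[0,0,0,0,0,0,0],[0,0,0,0,0,0,0]]]}}

```text
clock: 6.63
tool_pos: [540.6, 6.4, 114.5]
orientation: [[-0.001, 0.423, 0.906], [0.0, 0.906, -0.423], [-1.0, -0.0, -0.001]]
contact_force: [0.8, -0.8, -0.5]
width: 11.3
```

```bash
python3 - <<'E'
from rail import *
for i in range(3):
    grab('side','s7'); o=robot.get_obs(); print(o['tool_pos'].round(1),o['contact_force'].round(2),o['ft_torque'].round(2))
print(o['orientation'].round(3).tolist())
grab('scene','c7');grab('wrist','w7')
for t in('s7','c7'):
    P=pts([t]); A=box(P,[545,-60,60],[625,25,92]); print(t,line(A))
a=cv2.imread('pics/s7.png')[170:290,220:380]; b=cv2.imread('pics/c7.png')[130:250,220:380]; 
cv2.imwrite('pics/c7b.png',np.vstack([np.hstack([cv2.resize(a,(400,300)),cv2.resize(b,(400,300))]),np.hstack([cv2.resize(cv2.imread('pics/w7.png')[140:420,140:420],(300,300)),np.zeros((300,500,3),np.uint8)])]))
E
```

```text
[541.3   6.5 115.2] [ 0.42  0.28 -0.37] [ 0.04 -0.01 -0.02]
[541.7   6.4 115.6] [-0.31 -0.53 -0.79] [-0.   -0.03  0.01]
[541.7   6.4 115.8] [ 0.08 -0.32 -0.6 ] [-0.03  0.05 -0.05]
[[0.002, 0.423, 0.906], [0.0, 0.906, -0.423], [-1.0, 0.001, 0.002]]
s7 dir 154.9 c 582.7,-8.9 n274 perp [-2.7 -0.9  0.9  4.5] ends [623.5 -28.1] [545.7   8.4]
c7 dir 155.0 c 583.5,-8.7 n179 perp [-1.7 -0.7  0.5  5.8] ends [619.2 -25.4] [544.9   9.2]
```

View pics/c7b.png

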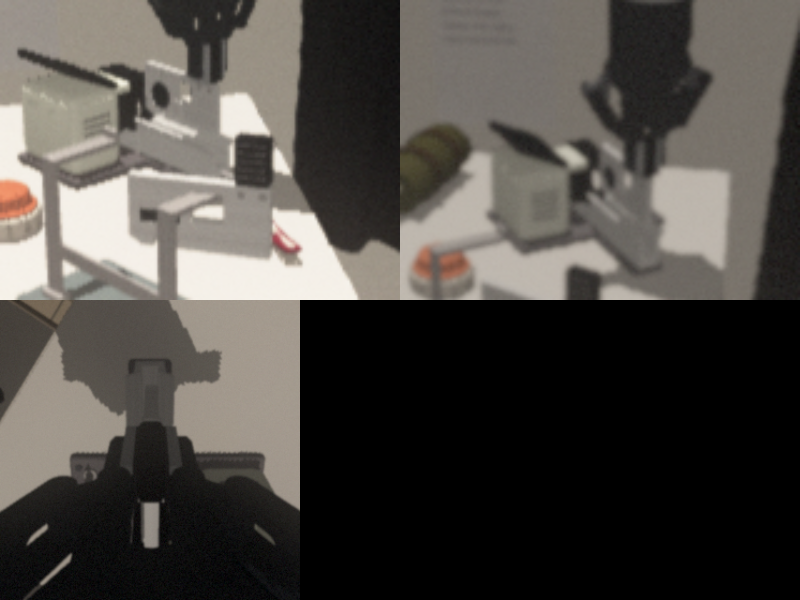

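The slide is lined up: in the wrist view the lug (150,455) is centred on the channel (150,395), and the window end is clear of the hood. I'll lower it in.

Emit:
{"op": "apply_moves", "data": {"targets": [[[0,0,-0.25,0,0,0,0],[0,0,-0.25,0,0,0,0],[0,0,-0.25,0,0,0,0],[0,0,-0.15,0,0,0,0],[0,0,0,0,0,0,0],[0,0,0,0,0,0,0]]]}}

```text
clock: 7.38
tool_pos: [540.6, 6.2, 91.8]
orientation: [[-0.001, 0.423, 0.906], [0.0, 0.906, -0.423], [-1.0, -0.0, -0.001]]
contact_force: [-0.1, -0.5, 0.2]
width: 10.9
```

Emit:
{"op": "apply_moves", "data": {"targets": [[[0,0,-0.03,0,0,0,0],[0,0,-0.03,0,0,0,0],[0,0,0,0,0,0,0],[0,0,0,0,0,0,0]]]}}

```text
clock: 7.72
tool_pos: [541.0, 6.2, 91.0]
orientation: [[0.0, 0.423, 0.906], [0.0, 0.906, -0.423], [-1.0, 0.0, 0.0]]
contact_force: [0.9, -0.3, -0.7]
width: 11.2
```

```bash
cat > st.py <<'E'
from rail import *
L=[]
for i in range(5):
    robot.grab_frame('wrist'); o=robot.get_obs(); L.append(np.r_[o['tool_pos'],o['contact_force'],o['ft_torque']*100])
print(np.mean(L,0).round(2),np.std(L,0).round(2),o['clock'],o['width'])
a=np.radians(155); y=np.array([np.cos(a),np.sin(a)]); x=np.array([y[1],-y[0]]); m=np.mean(L,0)
V=np.array([573.5,-9.1])-86*y; print('viewer-frame slide x,y',((m[:2]-V)@x).round(2),((m[:2]-V)@y-36).round(2),'F x,y',(m[3:5]@x).round(2),(m[3:5]@y).round(2))
E
python3 st.py
```

```text
[ 5.4103e+02  6.2100e+00  9.0980e+01  9.0000e-02 -6.0000e-02 -2.3000e-01
  1.6400e+00 -3.6000e-01  2.0100e+00] [0.02 0.02 0.02 0.27 0.59 0.37 2.69 2.79 3.52] 7.9667 10.890187163178961
viewer-frame slide x,y 0.16 85.9 F x,y -0.02 -0.11
```

Emit:
{"op": "apply_moves", "data": {"targets": [[[0,0,-0.03,0,0,0,0],[0,0,-0.03,0,0,0,0],[0,0,-0.03,0,0,0,0],[0,0,0,0,0,0,0],[0,0,0,0,0,0,0]]]}}

```text
clock: 8.38
tool_pos: [540.9, 6.2, 88.5]
orientation: [[-0.0, 0.423, 0.906], [0.0, 0.906, -0.423], [-1.0, 0.0, -0.0]]
contact_force: [-0.6, -0.2, -0.8]
width: 11.1
```

```bash
python3 st.py
```

```text
[ 5.4093e+02  6.2100e+00  8.8590e+01  8.0000e-02  1.2000e-01 -1.5000e-01
  1.4000e+00 -5.6000e-01 -1.3900e+00] [0.02 0.01 0.04 0.4  0.65 0.48 3.76 3.62 1.93] 8.6333 11.32409814576419
viewer-frame slide x,y 0.12 85.99 F x,y 0.14 -0.02
```

Emit:
{"op": "apply_moves", "data": {"targets": [[[0,0,-0.03,0,0,0,0],[0,0,-0.03,0,0,0,0],[0,0,0,0,0,0,0],[0,0,0,0,0,0,0]]]}}

```text
clock: 8.97
tool_pos: [540.8, 6.2, 87.0]
orientation: [[-0.0, 0.423, 0.906], [0.0, 0.906, -0.423], [-1.0, 0.0, -0.0]]
contact_force: [-0.4, 0.3, -0.7]
width: 11.2
```

```bash
python3 st.py
```

```text
[ 5.4094e+02  6.2000e+00  8.7090e+01 -2.7000e-01  1.8000e-01 -3.3000e-01
  1.0000e-02  2.8500e+00  1.6200e+00] [0.03 0.01 0.02 0.63 0.43 0.85 1.63 2.36 1.35] 9.2167 11.19678151838471
viewer-frame slide x,y 0.1 85.98 F x,y 0.05 0.32
```

Emit:
{"op": "apply_moves", "data": {"targets": [[[0,0,-0.03,0,0,0,0],[0,0,0,0,0,0,0],[0,0,0,0,0,0,0]]]}}

```text
clock: 9.47
tool_pos: [541.1, 6.3, 86.5]
orientation: [[0.0, 0.423, 0.906], [0.0, 0.906, -0.423], [-1.0, 0.0, 0.0]]
contact_force: [0.0, 0.0, 1.6]
width: 11.3
```

```bash
python3 st.py
```

```text
[ 5.4106e+02  6.2600e+00  8.6450e+01 -2.5000e-01  2.6000e-01  6.9000e-01
  1.6800e+00  2.5100e+00  2.6000e-01] [0.01 0.01 0.01 0.5  0.6  0.24 2.24 2.63 1.53] 9.7167 10.961674074272839
viewer-frame slide x,y 0.21 85.89 F x,y 0.13 0.33
```

Emit:
{"op": "apply_moves", "data": {"targets": [[[0,0,-0.03,0,0,0,0],[0,0,0,0,0,0,0],[0,0,0,0,0,0,0]]]}}

```text
clock: 9.97
tool_pos: [541.1, 6.3, 86.4]
orientation: [[0.0, 0.423, 0.906], [0.0, 0.906, -0.423], [-1.0, 0.0, 0.0]]
contact_force: [-1.5, -0.1, 7.0]
width: 11.5
```

```bash
python3 st.py
```

```text
[ 5.4108e+02  6.3100e+00  8.6430e+01 -2.0700e+00  2.2000e-01  6.2700e+00
 -1.4000e-01  3.9150e+01 -3.6800e+00] [0.01 0.02 0.01 0.32 0.23 0.24 2.89 1.97 1.75] 10.2167 11.051212116989525
viewer-frame slide x,y 0.26 85.9 F x,y -0.67 1.97
```

Floor contact found at z ≈ 86.4. I'll ease the preload to about 3 N and slide in the first 25 mm.

Emit:
{"op": "apply_moves", "data": {"targets": [[[0,0,0.014,0,0,0,0],[0.121,-0.0564,0,0,0,0,0],[0.121,-0.0564,0,0,0,0,0],[0.121,-0.0564,0,0,0,0,0],[0.121,-0.0564,0,0,0,0,0],[0.121,-0.0564,0,0,0,0,0],[0.121,-0.0564,0,0,0,0,0],[0.091,-0.0423,0,0,0,0,0],[0.091,-0.0423,0,0,0,0,0],[0,0,0,0,0,0,0],[0,0,0,0,0,0,0]]]}}

```text
clock: 11.13
tool_pos: [563.8, -3.8, 86.5]
orientation: [[0.0, 0.422, 0.906], [0.001, 0.906, -0.422], [-1.0, 0.001, -0.0]]
contact_force: [-1.2, 0.3, 5.3]
width: 11.3
```

```bash
python3 st.py
```

```text
[563.75  -3.84  86.45  -1.93   1.34   4.87  17.33  33.81   2.24] [0.01 0.02 0.01 0.41 0.46 0.56 1.36 3.03 2.4 ] 11.3833 11.129843889852127
viewer-frame slide x,y 0.64 61.06 F x,y 0.4 2.32
```

Emit:
{"op": "apply_moves", "data": {"targets": [[[0.0725,-0.0338,0,0,0,0,0],[0.0725,-0.0338,0,0,0,0,0],[0.0725,-0.0338,0,0,0,0,0],[0.0725,-0.0338,0,0,0,0,0],[0,0,0,0,0,0,0]]]}}

```text
clock: 11.8
tool_pos: [570.9, -7.1, 86.5]
orientation: [[-0.0, 0.422, 0.906], [0.001, 0.906, -0.422], [-1.0, 0.001, -0.001]]
contact_force: [-2.4, 0.3, 5.3]
width: 11.0
```

```bash
python3 st.py
```

```text
[ 5.7086e+02 -7.1300e+00  8.6470e+01 -2.7000e+00  1.4600e+00  5.5200e+00
  2.1550e+01  3.9670e+01 -1.6000e-01] [0.02 0.03 0.02 0.35 0.26 0.5  3.34 2.97 1.24] 12.05 11.503360892158048
viewer-frame slide x,y 0.67 53.23 F x,y 0.18 3.06
```

Emit:
{"op": "apply_moves", "data": {"targets": [[[0.0725,-0.0338,0,0,0,0,0],[0.0725,-0.0338,0,0,0,0,0],[0.0725,-0.0338,0,0,0,0,0],[0.0725,-0.0338,0,0,0,0,0],[0,0,0,0,0,0,0]]]}}

```text
clock: 12.47
tool_pos: [577.1, -9.8, 86.5]
orientation: [[-0.003, 0.422, 0.907], [0.002, 0.907, -0.422], [-1.0, 0.0, -0.003]]
contact_force: [-4.2, 2.6, 8.2]
width: 11.1
```

```bash
python3 st.py
```

```text
[577.1   -9.82  86.52  -4.96   2.21   8.21  41.52  85.98   0.81] [0.01 0.02 0.02 0.46 0.25 0.58 2.97 4.18 3.06] 12.7167 11.55421958397794
viewer-frame slide x,y 0.87 46.44 F x,y -0.09 5.43
```

It is riding onto the ball as expected (about 3 N extra). I'll continue gently.

Emit:
{"op": "apply_moves", "data": {"targets": [[[0.0725,-0.0338,0,0,0,0,0],[0.0725,-0.0338,0,0,0,0,0],[0.0725,-0.0338,0,0,0,0,0],[0,0,0,0,0,0,0]]]}}

```text
clock: 13.05
tool_pos: [584.1, -13.3, 86.5]
orientation: [[0.001, 0.422, 0.906], [0.0, 0.906, -0.422], [-1.0, 0.001, 0.001]]
contact_force: [-1.4, 1.3, 4.3]
width: 11.2
```

```bash
python3 st.py
```

```text
[584.18 -13.34  86.46  -1.08   1.05   5.22  21.28   6.12   3.74] [0.02 0.01 0.02 0.32 0.36 0.24 2.13 2.55 2.52] 13.3 11.507692801125737
viewer-frame slide x,y 0.67 38.53 F x,y 0.5 1.42
```

Emit:
{"op": "apply_moves", "data": {"targets": [[[0.0725,-0.0338,0,0,0,0,0],[0.0725,-0.0338,0,0,0,0,0],[0,0,0,0,0,0,0]]]}}

```text
clock: 13.55
tool_pos: [587.6, -15.1, 86.5]
orientation: [[0.001, 0.423, 0.906], [0.0, 0.906, -0.423], [-1.0, 0.001, 0.0]]
contact_force: [-0.9, 0.5, 5.8]
width: 11.0
```

```bash
python3 st.py
```

```text
[587.59 -15.13  86.45  -1.4    1.13   5.86  18.16  18.79   1.7 ] [0.02 0.01 0.02 0.47 0.62 0.45 2.26 4.02 3.02] 13.8 11.090427359906975
viewer-frame slide x,y 0.49 34.69 F x,y 0.43 1.75
```

Emit:
{"op": "apply_moves", "data": {"targets": [[[0.0725,-0.0338,0,0,0,0,0],[0.0725,-0.0338,0,0,0,0,0],[0.0363,-0.0169,0,0,0,0,0],[0,0,0,0,0,0,0]]]}}

```text
clock: 14.13
tool_pos: [592.8, -17.8, 86.5]
orientation: [[0.002, 0.423, 0.906], [-0.0, 0.906, -0.423], [-1.0, 0.001, 0.002]]
contact_force: [0.8, 0.7, 4.1]
width: 11.2
```

```bash
python3 st.py
```

```text
[ 5.9281e+02 -1.7830e+01  8.6460e+01  1.1000e+00 -4.9000e-01  4.6200e+00
 -1.4230e+01 -4.3670e+01  1.6900e+00] [ 0.02  0.02  0.02  0.33  0.35  0.54  5.83 10.23  2.11] 14.3833 11.579384583011818
viewer-frame slide x,y 0.25 28.81 F x,y 0.02 -1.21
```

Emit:
{"op": "apply_moves", "data": {"targets": [[[0.0363,-0.0169,0,0,0,0,0],[0,0,0,0,0,0,0]]]}}

```text
clock: 14.55
tool_pos: [593.0, -17.9, 86.4]
orientation: [[0.001, 0.423, 0.906], [0.0, 0.906, -0.423], [-1.0, 0.0, 0.001]]
contact_force: [1.1, -0.2, 6.5]
width: 11.1
```

```bash
python3 st.py
```

```text
[ 5.9299e+02 -1.7860e+01  8.6450e+01  7.0000e-02 -3.2000e-01  6.7200e+00
 -6.3800e+00 -1.9320e+01  7.6000e-01] [0.01 0.02 0.   0.38 0.25 0.39 4.29 2.31 2.92] 14.8 11.07604586146087
viewer-frame slide x,y 0.3 28.63 F x,y -0.26 -0.2
```

Emit:
{"op": "apply_moves", "data": {"targets": [[[0.0363,-0.0169,0,0,0,0,0],[0,0,0,0,0,0,0]]]}}

```text
clock: 14.97
tool_pos: [593.3, -18.0, 86.5]
orientation: [[-0.001, 0.423, 0.906], [0.001, 0.906, -0.423], [-1.0, 0.0, -0.001]]
contact_force: [-1.5, 0.3, 8.2]
width: 11.3
```

```bash
python3 st.py
```

```text
[ 5.9327e+02 -1.7990e+01  8.6440e+01 -1.2100e+00  3.7000e-01  7.9400e+00
  5.9400e+00  1.4620e+01  1.0100e+00] [0.02 0.02 0.01 0.44 0.25 0.55 3.41 2.43 3.23] 15.2167 10.63256056470075
viewer-frame slide x,y 0.3 28.33 F x,y -0.17 1.26
```

The slide snapped forward by itself (pull −1.2 N). Now it barely follows the command, which is the notch. My y estimate reads 28.4 rather than 26, so I'll check relative geometry in single cameras.

```bash
python3 - <<'E'
from rail import *
a=np.radians(155); y=np.array([np.cos(a),np.sin(a)]); x=np.array([y[1],-y[0]]); V=np.array([573.5,-9.1])-86*y
for n,t in(('scene','c8'),('side','s8'),('wrist','w8')):
    grab(n,t); P=pts([t]); c=P[:,:2]-V; P=np.c_[c@x,c@y,P[:,2:]]
    def rng(lo,hi,ax=1):
        Q=box(P,lo,hi); return (len(Q),np.percentile(Q[:,ax],[0.5,2,98,99.5]).round(1)) if len(Q)>10 else len(Q)
    print(t,'rail y',rng([-22,50,35],[22,170,50]),'plate y',rng([-8,30,54],[10,110,70]),'lug y',rng([-12,35,76],[12,95,95]),'hood y',rng([-40,-50,78],[25,45,92]))
    if t=='w8': print('lug top',rng([-12,35,98],[12,95,112]),'x',rng([-12,35,98],[12,95,112],0))
P0=pts(['wrist0']); c=P0[:,:2]-V; P=np.c_[c@x,c@y,P0[:,2:]]
Q=box(P,[-30,-50,76],[20,50,92]); print('wrist0 hood y',len(Q),np.percentile(Q[:,1],[.5,2,98,99.5]).round(1),'x',np.percentile(Q[:,0],[1,99]).round(1),'z',np.median(Q[:,2]))
Q=box(P,[-20,50,40],[20,170,52]);print('rail end',np.percentile(Q[:,1],[95,99,99.9,100]).round(1))
a_=cv2.imread('pics/s8.png')[170:290,220:380]; b=cv2.imread('pics/c8.png')[150:270,230:390]
cv2.imwrite('pics/c8b.png',np.hstack([cv2.resize(a_,(400,300),interpolation=2),cv2.resize(b,(400,300),interpolation=2)]))
E
```

```text
c8 rail y (230, array([ 52.3,  54.5, 138.5, 139.7])) plate y (49, array([31.7, 33.9, 78.6, 79. ])) lug y (58, array([70.4, 71. , 78.5, 79.4])) hood y (96, array([-23.9, -22.3,  31.3,  32. ]))
s8 rail y (285, array([ 51.3,  53.4, 140.3, 141.9])) plate y (90, array([30.5, 31.2, 80.5, 81.6])) lug y (63, array([72.4, 72.9, 80.5, 81.1])) hood y (111, array([-21.4, -19.8,  32.1,  33.1]))
w8 rail y (4883, array([ 55.2,  57.6, 134.9, 135.9])) plate y (165, array([71.4, 71.9, 75.2, 75.3])) lug y (821, array([72.1, 72.3, 75.3, 75.4])) hood y (1347, array([ 4.3,  5.4, 28.5, 28.7]))
lug top (2268, array([51.2, 52.2, 75. , 75.3])) x (2268, array([-11.3, -10.4,  10.8,  11.7]))
wrist0 hood y 1478 [-27.6 -26.2  27.1  27.9] x [-12.4  19.6] z 84.2564246565498
rail end [131.9 135.2 135.7 135.8]
```

View pics/c8b.png

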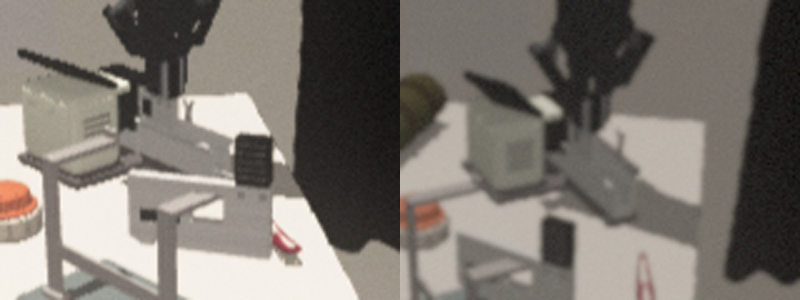

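In all three cameras the plate end is at y ≈ 75.3–75.8 relative to rail and hood, so the slide origin is ~27.3 against a target of 26. It may be friction-held slightly short. I'll ease the down-load and advance in small steps.

Emit:
{"op": "apply_moves", "data": {"targets": [[[0,0,0.024,0,0,0,0],[0,0,0,0,0,0,0]]]}}

```text
clock: 15.53
tool_pos: [593.5, -18.3, 86.5]
orientation: [[0.0, 0.423, 0.906], [0.0, 0.906, -0.423], [-1.0, 0.0, 0.0]]
contact_force: [0.7, -0.1, 4.0]
width: 11.2
```

```bash
python3 st.py
```

```text
[ 5.9354e+02 -1.8250e+01  8.6470e+01  5.3000e-01  4.4000e-01  3.5100e+00
 -3.8100e+00 -3.4140e+01 -1.0000e-02] [0.02 0.03 0.02 0.49 0.51 0.3  3.9  2.66 2.81] 15.7833 11.159007582681658
viewer-frame slide x,y 0.18 27.97 F x,y 0.62 -0.3
```

Emit:
{"op": "apply_moves", "data": {"targets": [[[0.0181,-0.0085,0,0,0,0,0],[0,0,0,0,0,0,0]]]}}

```text
clock: 15.95
tool_pos: [593.7, -18.3, 86.4]
orientation: [[-0.001, 0.423, 0.906], [0.0, 0.906, -0.423], [-1.0, -0.0, -0.001]]
contact_force: [0.6, 0.9, 3.7]
width: 11.3
```

```bash
python3 st.py
```

```text
[ 5.9369e+02 -1.8330e+01  8.6470e+01 -3.4000e-01  7.4000e-01  4.5500e+00
  1.1100e+01 -1.2800e+00  1.5100e+00] [0.01 0.03 0.01 0.17 0.34 0.15 2.47 3.05 3.54] 16.2 11.710257191963908
viewer-frame slide x,y 0.17 27.8 F x,y 0.52 0.62
```

Emit:
{"op": "apply_moves", "data": {"targets": [[[0.0181,-0.0085,0,0,0,0,0],[0,0,0,0,0,0,0]]]}}

```text
clock: 16.37
tool_pos: [593.9, -18.4, 86.5]
orientation: [[-0.001, 0.423, 0.906], [0.0, 0.906, -0.423], [-1.0, -0.0, -0.001]]
contact_force: [-1.9, 0.2, 5.2]
width: 11.3
```

```bash
python3 st.py
```

```text
[593.88 -18.43  86.48  -1.69   1.25   5.52  19.66  18.01   3.38] [0.01 0.01 0.01 0.27 0.16 0.61 1.93 1.1  1.63] 16.6167 11.247162996756005
viewer-frame slide x,y 0.16 27.59 F x,y 0.42 2.06
```

Emit:
{"op": "apply_moves", "data": {"targets": [[[0,0,0.014,0,0,0,0],[0,0,0,0,0,0,0]]]}}

```text
clock: 16.78
tool_pos: [593.9, -18.6, 86.5]
orientation: [[-0.001, 0.423, 0.906], [0.0, 0.906, -0.423], [-1.0, -0.0, -0.001]]
contact_force: [-0.6, 1.2, 3.9]
width: 11.1
```

```bash
python3 st.py
```

```text
[593.97 -18.6   86.52  -0.9    0.77   2.07  23.87   7.79   3.96] [0.03 0.03 0.01 0.36 0.44 0.61 4.63 1.67 2.85] 17.0333 11.291709210944283
viewer-frame slide x,y 0.04 27.43 F x,y 0.32 1.14
```

Emit:
{"op": "apply_moves", "data": {"targets": [[[0.0145,-0.0068,0,0,0,0,0],[0,0,0,0,0,0,0]]]}}

```text
clock: 17.2
tool_pos: [594.2, -18.8, 86.6]
orientation: [[-0.001, 0.423, 0.906], [0.0, 0.906, -0.423], [-1.0, -0.0, -0.001]]
contact_force: [-2.0, 0.7, 2.5]
width: 11.4
```

```bash
python3 st.py
```

```text
[594.23 -18.79  86.62  -1.9    1.39   2.49  31.79  42.57   2.94] [0.03 0.01 0.02 0.32 0.54 0.55 1.79 5.6  3.2 ] 17.45 11.239846652780612
viewer-frame slide x,y -0.02 27.12 F x,y 0.46 2.31
```

Resistance is now growing, so I'm at or just past the seat. I'll measure the force on the way back to find the friction-free centre.

Emit:
{"op": "apply_moves", "data": {"targets": [[[-0.0145,0.0068,0,0,0,0,0],[0,0,0,0,0,0,0]]]}}

```text
clock: 17.62
tool_pos: [594.2, -18.8, 86.8]
orientation: [[-0.0, 0.423, 0.906], [0.0, 0.906, -0.423], [-1.0, -0.0, -0.0]]
contact_force: [-2.2, 1.3, 2.5]
width: 11.2
```

```bash
python3 st.py
```

```text
[594.23 -18.79  86.8   -2.39   1.6    1.73  31.09  52.17  -0.68] [0.03 0.02 0.01 0.5  0.56 0.35 3.07 3.05 1.83] 17.8667 11.110471878782326
viewer-frame slide x,y -0.02 27.12 F x,y 0.44 2.84
```

Emit:
{"op": "apply_moves", "data": {"targets": [[[-0.0181,0.0085,0,0,0,0,0],[0,0,0,0,0,0,0]]]}}

```text
clock: 18.03
tool_pos: [594.1, -18.7, 87.0]
orientation: [[0.0, 0.423, 0.906], [-0.0, 0.906, -0.423], [-1.0, 0.0, 0.0]]
contact_force: [-0.7, 1.1, 1.7]
width: 10.9
```

```bash
python3 st.py
```

```text
[ 5.9412e+02 -1.8690e+01  8.6960e+01 -1.9400e+00  8.2000e-01  1.8500e+00
  1.7980e+01  3.6590e+01 -2.9000e-01] [0.02 0.02 0.02 0.39 0.36 0.25 1.87 1.88 3.41] 18.2833 11.073339169321692
viewer-frame slide x,y 0.03 27.26 F x,y -0.08 2.11
```

Emit:
{"op": "apply_moves", "data": {"targets": [[[-0.0181,0.0085,0,0,0,0,0],[0,0,0,0,0,0,0]]]}}

```text
clock: 18.45
tool_pos: [593.9, -18.6, 87.1]
orientation: [[0.001, 0.423, 0.906], [-0.0, 0.906, -0.423], [-1.0, 0.0, 0.001]]
contact_force: [-1.7, 0.6, 1.7]
width: 11.3
```

```bash
python3 st.py
```

```text
[ 5.9393e+02 -1.8560e+01  8.7060e+01 -8.8000e-01  3.8000e-01  1.5700e+00
 -3.4100e+00  9.2200e+00 -2.2900e+00] [0.01 0.02 0.01 0.5  0.47 0.33 3.77 5.07 1.28] 18.7 11.408115406169602
viewer-frame slide x,y 0.06 27.49 F x,y -0.03 0.95
```

The ball's force is linear here (2.84, 2.11, 0.95 N) and reaches zero near reading 27.7, which is the notch centre. The slide has crept ~0.6 mm off the floor, so I'll back off 0.5 mm and lower it again.

Emit:
{"op": "apply_moves", "data": {"targets": [[[-0.0181,0.0085,0,0,0,0,0],[0,0,-0.016,0,0,0,0],[0,0,-0.016,0,0,0,0],[0,0,0,0,0,0,0],[0,0,0,0,0,0,0]]]}}

```text
clock: 19.12
tool_pos: [593.7, -18.4, 86.5]
orientation: [[0.001, 0.423, 0.906], [-0.0, 0.906, -0.423], [-1.0, 0.0, 0.001]]
contact_force: [0.6, -0.5, 3.4]
width: 10.9
```

```bash
python3 st.py
```

```text
[593.67 -18.36  86.46   0.84  -1.23   4.15 -32.7  -30.09  -0.78] [0.01 0.02 0.01 0.17 0.64 0.31 4.58 4.25 1.74] 19.3667 11.054253640347316
viewer-frame slide x,y 0.13 27.81 F x,y -0.76 -1.28
```

Emit:
{"op": "apply_moves", "data": {"targets": [[[0,0,0,0,0,0,0],[0,0,0,0,0,0,0],[0,0,0,0,0,0,0],[0,0,0,0,0,0,0],[0,0,0,0,0,0,0],[0,0,0,0,0,0,0]]]}}

```text
clock: 19.87
tool_pos: [593.6, -18.3, 86.4]
orientation: [[0.001, 0.423, 0.906], [-0.0, 0.906, -0.423], [-1.0, 0.0, 0.001]]
contact_force: [0.6, -2.5, 4.7]
width: 10.8
```

```bash
python3 st.py
```

```text
[593.64 -18.33  86.45   1.36  -2.05   4.93 -46.22 -44.6   -3.04] [0.01 0.03 0.01 0.52 0.57 0.38 1.46 1.51 2.48] 20.1167 10.918803832469893
viewer-frame slide x,y 0.14 27.84 F x,y -1.28 -2.1
```

Emit:
{"op": "apply_moves", "data": {"targets": [[[0.022,-0.019,0.004,0,0,0,0],[0,0,0,0,0,0,0],[0,0,0,0,0,0,0],[0,0,0,0,0,0,0],[0,0,0,0,0,0,0],[0,0,0,0,0,0,0],[0,0,0,0,0,0,0],[0,0,0,0,0,0,0]]]}}

```text
clock: 20.78
tool_pos: [593.8, -18.4, 86.4]
orientation: [[0.0, 0.423, 0.906], [0.0, 0.906, -0.423], [-1.0, 0.0, 0.0]]
contact_force: [0.3, -0.9, 5.8]
width: 11.2
```

```bash
python3 st.py
```

```text
[593.76 -18.39  86.45   0.61  -0.64   5.4  -30.63 -25.75  -2.48] [0.01 0.01 0.01 0.26 0.72 0.51 1.58 3.1  1.89] 21.0333 11.515747253963053
viewer-frame slide x,y 0.14 27.71 F x,y -0.32 -0.82
```

Emit:
{"op": "apply_moves", "data": {"targets": [[[0,0,0,0,0,0,0],[0,0,0,0,0,0,0],[0,0,0,0,0,0,0],[0,0,0,0,0,0,0],[0,0,0,0,0,0,0],[0,0,0,0,0,0,0],[0,0,0,0,0,0,0],[0,0,0,0,0,0,0],[0,0,0,0,0,0,0],[0,0,0,0,0,0,0]]]}}

```text
clock: 21.87
tool_pos: [593.8, -18.4, 86.4]
orientation: [[0.0, 0.423, 0.906], [0.0, 0.906, -0.423], [-1.0, 0.0, 0.0]]
contact_force: [1.1, -0.4, 5.6]
width: 11.1
```

```bash
python3 st.py
```

```text
[ 5.9376e+02 -1.8400e+01  8.6460e+01  7.6000e-01 -4.2000e-01  5.6300e+00
 -3.0860e+01 -2.8410e+01 -8.2000e-01] [0.01 0.01 0.01 0.43 0.48 0.41 1.45 3.53 2.69] 22.1167 11.111998381378235
viewer-frame slide x,y 0.13 27.71 F x,y -0.06 -0.87
```

Emit:
{"op": "apply_moves", "data": {"targets": [[[0.014,-0.0065,0,0,0,0,0],[0,0,0,0,0,0,0],[0,0,0,0,0,0,0],[0,0,0,0,0,0,0],[0,0,0,0,0,0,0]]]}}

```text
clock: 22.53
tool_pos: [593.8, -18.4, 86.4]
orientation: [[-0.0, 0.423, 0.906], [0.0, 0.906, -0.423], [-1.0, 0.0, -0.001]]
contact_force: [0.6, -0.4, 5.8]
width: 10.9
```

```bash
python3 st.py; python3 - <<'E'
from rail import *
a=np.radians(155); y=np.array([np.cos(a),np.sin(a)]); x=np.array([y[1],-y[0]]); V=np.array([573.5,-9.1])-86*y
for n,t in(('scene','c9'),('side','s9'),('wrist','w9')):
    grab(n,t); P=pts([t]); c=P[:,:2]-V; P=np.c_[c@x,c@y,P[:,2:]]
    f=lambda lo,hi: np.percentile(box(P,lo,hi)[:,1],[98,99.5]).round(1)
    e=f([-22,90,35],[22,170,50]); h=f([-40,-20,78],[25,45,92]); p=f([-8,30,54],[10,110,70])
    Q=box(P,[-8,30,54],[10,110,100]); print(t,'rail end',e,'hood edge',h,'plate end',p,'-> origin', (p[1]-48-(e[1]-136)).round(2),(p[1]-48-(h[1]-28)).round(2))
# slide B still on hook
P=pts(['s9']); B=box(P,[400,262,84],[500,292,97]); print('B',line(B))
cv2.imwrite('pics/f.png',np.hstack([cv2.resize(cv2.imread('pics/w9.png')[140:420,140:420],(400,400),interpolation=2),cv2.resize(cv2.imread('pics/s9.png')[170:310,220:360],(400,400),interpolation=2)]))
E
```

```text
[ 5.9382e+02 -1.8410e+01  8.6440e+01 -4.0000e-02 -7.3000e-01  5.9300e+00
 -2.7040e+01 -1.4030e+01 -2.2300e+00] [0.01 0.01 0.01 0.58 0.21 0.59 3.86 2.45 2.78] 22.7833 10.930933292287818
viewer-frame slide x,y 0.15 27.65 F x,y -0.68 -0.27
c9 rail end [139.7 140.2] hood edge [30.4 30.9] plate end [77.6 77.6] -> origin 25.4 26.7
s9 rail end [141.7 142.3] hood edge [33.  33.3] plate end [79.8 80.8] -> origin 26.5 27.5
w9 rail end [135.4 136. ] hood edge [28.4 28.7] plate end [74.6 74.7] -> origin 26.7 26.0
B dir -173.2 c 439.2,277.5 n302 perp [-2.2 -0.7  0.7  2.2] ends [484.9 282.9] [400.4 272.8]
```

View pics/f.png

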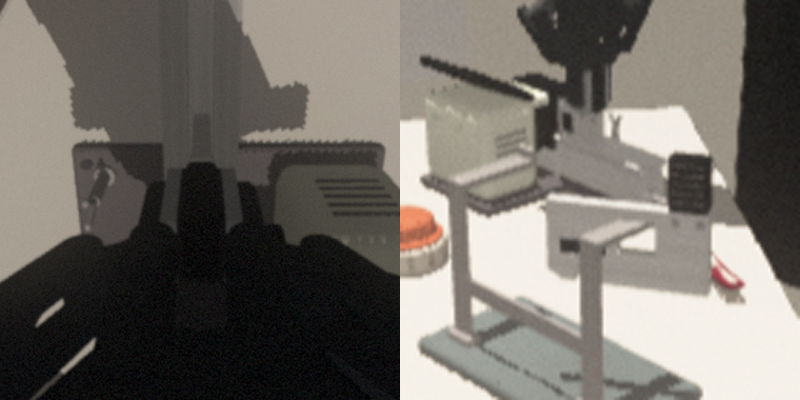

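Camera estimates of the slide origin average about 26.5 mm (target 26) and the push along the rail is about 0 N. The other slide has not moved on its hook, and the slide is steady. I'll hand in.

```bash
python3 -c "
from bench import robot
o=robot.get_obs(); print(o['tool_pos'],o['contact_force'],o['width'],o['clock']); print(robot.finish_job())"
```

```text
[593.81412551 -18.39322755  86.43982998] [ 0.18204203 -0.17073263  5.38746699] 11.194075774556106 22.9333
the job is handed in; nothing more can be done
None
```

I took the round-window slide off the right hook, lowered it into the viewer's rail and slid it under the hood until the ball clicked into the notch. I handed the job in at 22.9 s with the slide still gripped there at 60 N. The slide hung yawed about 30° on its hook, so I raised it 11.5 mm and squared it to the rack before drawing it off.

**At the notch:**
- **The click:** the slide jumped forward on its own as the ball caught. Friction then held it about 1 mm short, and I eased it in to where the ball's force reached zero.
- **Overshoot:** while finding that point I pushed about 0.5 mm past the centre, and the bottom edge rose about 0.6 mm off the floor. I backed off and lowered it again.

**Last checks:**
- **Position:** the six camera estimates of the slide's origin along the rail disagree, from 25.4 to 27.5 mm. They average about 26.5 mm, against a target of 26. The arm pose alone reads 27.65 mm, about 1 mm of which is where the fingers hold the lug.
- **Forces:** the push along the rail was about 0 N, and the bottom edge was on the floor with about 5 N downward.
- **Other slide:** it is still on its hook and has not moved.
- **Not seen directly:** the window in front of the lens and the ball itself were hidden by the viewer, so both are judged from force and geometry.

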